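# Mount a model aeroplane on its display plinth

## Robot

A 6-joint arm with a two-finger parallel gripper is mounted at the origin on the work surface. World frame = base frame: x ahead of the robot, y to its left, z up, the work surface at z = 0. Lengths are in m, angles in rad, forces in N, time in s.
With the tool pointing down it reaches from about 0.3 to 0.85 m from the base axis. Payload 5.4 kg.
Tool frame: the origin (TCP) lies between the finger pads; the fingertips stand 11 mm ahead of it and the grasp point (between the pads) lies 8 mm behind it (tips_ahead is the distance from the TCP to the fingertips, in m); z points along the fingers, y is the line along which they close (so a half turn about z gives the same grasp; the last joint's range is limited). The gripper opens to 85 mm and grips with 20 to 120 N. Pads are 22 mm wide; open, the fingers measure 114 mm over their backs; the gripper's body (76 mm by 85 mm) begins 54 mm behind the grasp point. The pads swing forward as they close: fully open they stand 13 mm farther back than shut.
Start: joints at [0.946, 0.158, 1.597, -0, 1.386, -0.21], TCP at [0.232, 0.526, 0.242] pointing down, gripper open.
Joint ranges: [-2.91, 2.91], [-0.94, 2.29], [0.18, 2.7], [-1.29, 4.43], [0.17, 2.64], [-3, 3]. Speed limits (rad/s): [2.57, 2.57, 3.14, 3.14, 3.14, 3.14].

## Interface

Orientations are given as a rotation vector (axis times angle).
In Python, from bench import get_state, get_image, camera_params, hand_in, tips_ahead gives the robot as it stands.
- The arm moves only by the shell command python3 -m inch 'ROWS' [OPENING] [FORCE]. ROWS is text: rows parted by semicolons, each of 6 numbers parted by spaces: the shift along the tool's x, y, z scaled (see below), then the turn, a rotation vector about the tool's x, y, z scaled (see below). In form: tx ty tz ax ay az; .... A call has 1 to 10 rows; each row is the pose to reach, as a shift and turn from the pose commanded when the call began, along the tool's axes at that moment, turning the shorter way round; what a row does not reach only later rows make up. The controller multiplies each number of a shift by 80 mm and each number of a turn by pi rad. A row lasts 1/12 s, in which the tool goes at most 41.7 mm and 7.16 degrees, less where a joint would pass 70% of its speed; a pose out of reach is approached as far as the arm can. A call with a number of a shift or a turn outside -1 to 1 is refused whole. A call with a gripper value outside its range is refused whole. OPENING is the closure, from -1 (fully open) to 1 (shut), set as the call begins (- or left out, the last holds). The fingers move at their own pace and stop on an object; FORCE is the grip in N (left out, the last holds). Time passes only in rows, so rows that repeat a pose let the fingers close. It gives the time, the measured TCP pose, the force, the opening and the grip force at its end, in the units of the state.
- get_state(): the state, without advancing time (a new reading comes with each control period).
- get_image(name): name is "scene" or "top"; returns the picture (480x640x3 uint8, red, green, blue); there is no depth.
- camera_params(name): a dict with "mtx" (3x3 intrinsics, pixels), "k1" (the pictures are not rectified: a ray, as slopes to the right and down, at radius r is drawn at 1 + k1 r^2 times it, then the intrinsics apply), "extrinsics" (4x4, takes a point from world to camera coordinates). Camera axes: x right, y up, looking along -z (the intrinsics and any distortion apply to the point x, -y, -z); pixel columns grow to the right and rows downward; lengths in m; the calibration is good to about 2 mm. A picture is of the moment at which its call begins. camera_params takes no time and is no camera call.
- hand_in(): hands the job in; it is judged then, once.
The state is a dict: "time": time; "joints": joint angles; "joint_vel": joint speeds; "joint_efforts": joint torques, N m; "position": TCP position; "ee_rot": TCP orientation; "force": force on the tool from outside, world axes, zero at the start; "wrist_torque": the same for the moment, N m; "gripper_width": finger opening in m; "grasp_force": force on a finger pad.
Only numpy, scipy, OpenCV 4.12 (cv2) and the standard library are available. Lean on these libraries where they do the work, as an engineer would, in place of code of your own. Each camera call takes 0.05 s, during which the arm holds its last target. There are 200 camera calls.

## Task

Get the model aeroplane up on its display plinth: lift the yellow dust plug out of the plinth's bore and put it in the open white box, then take the aluminium post from the rack and start its foot a few millimetres into the tight bore edge-first, leaning about 10 to 15 degrees, and only then straighten it and slide it fully home. Swing the red latch shut over the post's flange, and last set the aeroplane gently and level on top of the post with its nose pointing to the side of the plinth that carries the brass strip. Leave the black post, bottle, jar and mug where they are.

Things in the scene. Friction and masses are not known exactly. Their poses are not given: they have to be found in the camera images.
- plinth: Dark wooden display plinth, fixed, 170 x 170 mm, 50 mm high; origin under its centre on the table, z up, its -x side is its front, marked by a brass strip 16 x 110 mm along that edge of the top (and on the front face). A vertical round bore of 25.5 mm diameter, 45 mm deep, blind, slightly chamfered, is at the centre of its top.
- bore_mouth (a point): Centre of the bore's mouth, on the plinth's top, 50 mm above the table; axes as the plinth's.
- latch (a joint): Red swing latch on the plinth's top, vertical pivot; rad: 0 = shut (tongue points from the pivot to the bore, over the flange of a post fully home), -0.02 and 1.75 = its stops; grows counter-clockwise from above; light friction (0.04 N m), stays where left. Flat bar 59 to 65 mm above the table, 18 mm wide: tongue 43 mm long, handle 55 mm the other way. A flange not fully home blocks the tongue.
- latch_pivot (a point): Top centre of the latch's pivot (steel, 22 mm diameter, 73.5 mm above the table), 60 mm from the bore's axis on the plinth's -y side.
- latch_knob (a point): Top centre of the latch's upright knob, 18 mm diameter, 36 mm tall, at the end of the handle: 55 mm from the pivot, its top 101 mm above the table. With the latch shut it is on the plinth's -y side of the pivot; with the latch at 1.57 it is on the +x side of the pivot.
- plug: Yellow dust plug, loose, in the bore at the start (about 2 mm slack all round); z is its axis, origin at the foot. Shank 21 mm diameter 0 to 25 mm above the origin, flange 40 mm diameter 25 to 31 mm (rests on the plinth), cylindrical grip 22 mm diameter 31 to 69 mm. 40 g.
- box: Open white paper-board box, fixed, 130 x 120 mm (x, y), 35 mm high, 4 mm walls; origin under its centre on the table. The plug goes anywhere inside.
- rack: Plywood rack block, fixed, 70 x 160 x 50 mm (x, y, z), origin under its centre on the table; two 27 mm bores, 45 mm deep, at 45 mm either side of the centre along its y, one holding the aluminium post, the other the black post (either way round).
- post: Aluminium post, loose, upright in the rack; z is its axis, origin at the foot's centre. Above the origin: shank 24 mm diameter, 0 to 40 mm, 1.5 mm chamfer at the foot; flange 50 mm diameter, 40 to 47 mm (rests on the rack; on the plinth's top when fully home); stem 28 mm diameter, 47 to 105 mm (grip here); spigot 14 mm diameter, 105 to 125 mm. About 180 g.
- post_foot (a point): Centre of the post's foot face, which goes first into the bore; 40 mm below the bore's mouth when fully home.
- post_shoulder (a point): Centre of the post's upper shoulder, at the bottom of the spigot, 105 mm above the foot; the model's socket rests on it.
- model: Green model aeroplane, loose, level on three wheels; origin on the table under its socket, near its centre of mass, z up, nose to its -x. 190 mm long, 200 mm span. Flat-sided fuselage 34 mm wide (y), 100 mm long about the origin, 38 to 86 mm high, canopy to 97 mm; wings 55 mm wide (x), tops 47.5 mm high: grip the fuselage sides above them. Tail fin to 101 mm high at x = +90 mm. 200 g.
- model_socket (a point): Centre of the mouth of the socket under the model, facing down, 18 mm above the model's origin: bore 18 mm diameter, 22 mm deep, in a steel boss 32 mm diameter; fits over the post's spigot with 4 mm slack and rests on the shoulder. The three wheels hang 18 mm lower, at (-45, 0), (25, -45) and (25, 45) mm in the model's frame.
- model_nose (a point): Tip of the model's nose (red spinner), 95 mm ahead (-x) of the socket, 61 mm above the model's origin.
- black_post: Black knob-topped plastic post in the rack's other bore, top 115 mm above the table, 44 mm wide at its flange; leave alone.
- paint_bottle: Small amber bottle with red cap, 40 mm diameter, 65 mm tall; leave alone.
- paint_jar: Small blue paint jar, 48 mm diameter, 50 mm tall; leave alone.
- mug: Blue mug, 76 mm diameter, 85 mm tall; leave alone.

How it is judged:
By the outcome, as a careful person would: the job done as asked, in the order asked, and still so for the second after the job is handed in, with the robot touching nothing.
It also fails if it takes over 72 s, if anything falls off the work surface, if the arm or the gripper's body presses on something with over 40 N, if the wrist force passes 120 N, or if a joint passes its speed limit or range.

## Working session

There is one attempt and no reset: what is moved stays moved. The work goes in short steps, Python scripts to look and compute and a shell command to move; the robot and the scene stay as the last step left them, time stands still between calls to the robot, and variables do not carry over. Pictures are saved under pics/ and viewed, at most 10 in all, crops included, and the job is handed in when it is done.

```bash
ls; mkdir -p pics; python3 - <<'E'
from bench import *
import cv2,numpy as np
for n in("scene","top"):
    cv2.imwrite(f"pics/{n}0.png",get_image(n)[:,:,::-1]); p=camera_params(n); print(n,p)
print(get_state(),tips_ahead)
E
```

```text
pics
scene {'mtx': array([[437.5958874 ,   0.        , 316.87530609],
       [  0.        , 437.5958874 , 234.22384013],
       [  0.        ,   0.        ,   1.        ]]), 'k1': -0.03859762807758442, 'extrinsics': array([[ 0.21610811,  0.97633628,  0.00804715, -0.13355059],
       [-0.54851394,  0.11458474,  0.82825286,  0.19251749],
       [ 0.80773123, -0.18340614,  0.56029675, -1.34827419],
       [ 0.        ,  0.        ,  0.        ,  1.        ]])}
top {'mtx': array([[508.29845323,   0.        , 322.82616561],
       [  0.        , 508.29845323, 241.87335336],
       [  0.        ,   0.        ,   1.        ]]), 'k1': -0.14043975101570436, 'extrinsics': array([[-0.02136905, -0.999734  ,  0.00867728,  0.00205237],
       [ 0.99921647, -0.02106717,  0.03350554, -0.50893407],
       [-0.03331382,  0.00938647,  0.99940086, -1.19346804],
       [ 0.        ,  0.        ,  0.        ,  1.        ]])}
{'time': 0.1, 'joints': array([ 9.45917126e-01,  1.59002696e-01,  1.59811578e+00, -1.70005814e-05,
        1.38626797e+00, -2.10084602e-01]), 'joint_vel': array([ 0.00076976, -0.00183953, -0.00279997, -0.00068411, -0.000332  ,
       -0.0001121 ]), 'joint_efforts': array([-6.69464025e-04, -3.96988893e+01, -3.32338250e+01, -2.35127909e-04,
        4.15410832e-03, -3.89052536e-05]), 'position': array([0.23141477, 0.52577888, 0.24140127]), 'ee_rot': array([-6.46745234e-01, -3.07357202e+00,  2.58573103e-03]), 'force': array([ 0.08794447,  0.00712253, -0.34230267]), 'wrist_torque': array([-0.03808753,  0.01231435, -0.00839768]), 'grasp_force': 0.0, 'gripper_width': 0.08544979249376494} 0.011
```

View pics/scene0.png

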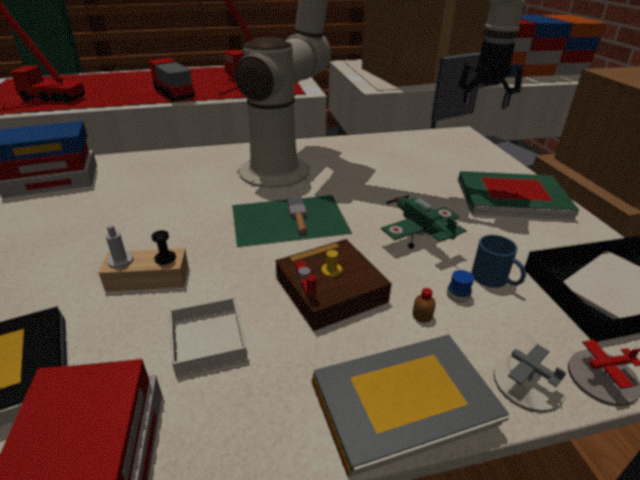

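View pics/top0.png

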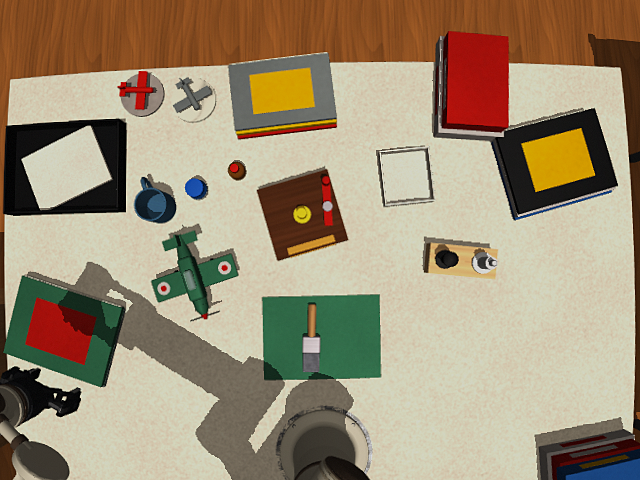

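```bash
cat > h.py <<'E'
import numpy as np, cv2
from bench import *
from scipy.spatial.transform import Rotation as R
def ray(n,px):
    p=camera_params(n); q=cv2.undistortPoints(np.array([[px]],float),p["mtx"],np.array([p["k1"],0,0,0]))[0,0]
    E=p["extrinsics"]; return -E[:3,:3].T@E[:3,3], E[:3,:3].T@np.array([q[0],-q[1],-1])
def plane(n,px,z):
    c,d=ray(n,px); return c+d*(z-c[2])/d[2]
def blob(n,img,roi,lo,hi):   # roi x0,y0,x1,y1 ; HSV bounds -> list of (centre, area, minAreaRect)
    x0,y0,x1,y1=roi; h=cv2.cvtColor(img[y0:y1,x0:x1],cv2.COLOR_RGB2HSV)
    m=cv2.inRange(h,np.array(lo),np.array(hi))
    cs,_=cv2.findContours(m,cv2.RETR_EXTERNAL,cv2.CHAIN_APPROX_NONE,offset=(x0,y0))
    out=[]
    for c in sorted(cs,key=cv2.contourArea)[::-1][:3]:
        M=cv2.moments(c)
        if M["m00"]>3: out.append((np.array([M["m10"],M["m01"]])/M["m00"],M["m00"],cv2.minAreaRect(c)))
    return out
def go(target,yaw,tilt=R.identity()):
    """print shift/turn numbers (tool axes, scaled) from now to TCP target, tool down, tool y at world angle yaw (mod pi)"""
    s=get_state(); A=R.from_rotvec(s["ee_rot"]); best=None
    for k in(0,np.pi):
        y=np.array([np.cos(yaw+k),np.sin(yaw+k),0]); z=np.array([0,0,-1.])
        B=tilt*R.from_matrix(np.c_[np.cross(y,z),y,z]); r=(A.inv()*B).as_rotvec()
        if best is None or np.linalg.norm(r)<np.linalg.norm(best): best=r
    t=A.inv().apply(np.array(target)-s["position"])
    print("shift",np.round(t/.08,3),"turn",np.round(best/np.pi,4),"j6",s["joints"][5].round(2),"ax",A.as_matrix().round(2).tolist())
E
python3 - <<'E'
from h import *
im=cv2.imread("pics/top0.png")[:,:,::-1].copy(); sc=cv2.imread("pics/scene0.png")[:,:,::-1].copy()
def show(n,img,name,roi,lo,hi,z):
    for c,a,r in blob(n,img,roi,lo,hi)[:2]:
        print(n,name,c.round(1),a,plane(n,c,z)[:2].round(4),[plane(n,p,z)[:2].round(3).tolist() for p in cv2.boxPoints(r)])
show("top",im,"plug",(285,200,318,230),(22,120,120),(35,255,255),.075)
show("top",im,"brass",(275,230,345,262),(12,110,140),(28,255,255),.05)
show("top",im,"red",(310,165,345,235),(0,150,80),(8,255,255),.063)
show("top",im,"plinth",(245,155,360,270),(0,40,20),(20,255,130),.05)
show("top",im,"rack",(415,230,505,285),(10,50,130),(25,200,255),.05)
show("top",im,"nose",(190,305,220,325),(0,100,60),(10,255,255),.061)
show("top",im,"nose2",(190,305,220,325),(170,100,60),(180,255,255),.061)
show("top",im,"modelgreen",(140,220,250,325),(40,60,20),(85,255,255),.06)
sub=lambda a,r:cv2.resize(a[r[1]:r[3],r[0]:r[2]],(400,300),interpolation=cv2.INTER_CUBIC)
M=np.vstack([np.hstack([sub(im,(240,160,360,250+0)),sub(im,(420,225,500,285))]),np.hstack([sub(im,(135,225,255,315)),sub(sc,(90,215,190,290))])])
cv2.imwrite("pics/m1.png",M[:,:,::-1])
E
```

```text
top plug [301.8 214.4] 217.5 [0.5692 0.0376] [[0.581, 0.061], [0.593, 0.024], [0.557, 0.013], [0.546, 0.05]]
top brass [310.7 244.4] 302.5 [0.5023 0.0195] [[0.496, 0.075], [0.525, -0.032], [0.509, -0.036], [0.48, 0.07]]
top red [326.2 189.2] 180.0 [ 0.6265 -0.0184] [[0.656, -0.005], [0.658, -0.026], [0.599, -0.03], [0.597, -0.01]]
top red [328.2 218.1] 116.0 [ 0.5605 -0.0214] [[0.58, -0.01], [0.581, -0.031], [0.544, -0.032], [0.543, -0.012]]
top plinth [301.4 213.6] 5427.5 [0.5732 0.0393] [[0.638, 0.144], [0.683, -0.019], [0.512, -0.066], [0.467, 0.097]]
top rack [456.4 260.3] 1543.0 [ 0.4585 -0.3157] [[0.432, -0.247], [0.503, -0.256], [0.484, -0.417], [0.411, -0.408]]
top nose [204.4 315.7] 19.5 [0.3452 0.2641] [[0.351, 0.272], [0.351, 0.258], [0.34, 0.258], [0.34, 0.272]]
top modelgreen [192.2 273.8] 2832.5 [0.4406 0.2905] [[0.389, 0.401], [0.558, 0.346], [0.5, 0.167], [0.333, 0.222]]
```

View pics/m1.png

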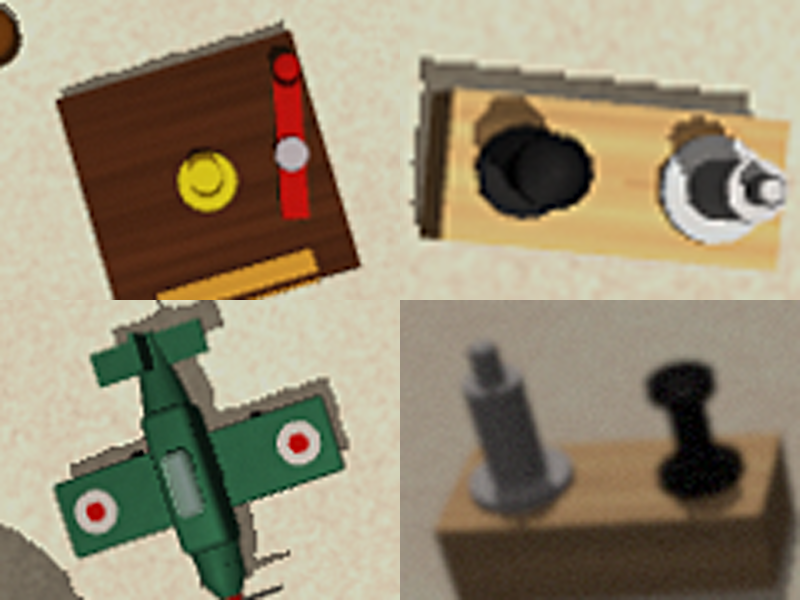

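```bash
python3 - <<'E'
from h import *
P=lambda n,px,z:plane(n,px,z)[:2].round(4)
T="top"
print("plug",P(T,(302.1,214.3),.056),P(T,(301.8,213),.094))
pv=P(T,(327.3,205.9),.0735); a=np.radians(15.3); print("pivot",pv,"->bore",pv-.06*np.array([np.sin(a),-np.cos(a)]))
print("knob",P(T,(325.8,180.3),.101))
print("post fl",P(T,(481,263),.057),"top",P(T,(493.6,263),.135)," black",P(T,(446,259),.057))
l,r=P(T,(163.5,288.3),.0475),P(T,(224.4,267.9),.0475); n=P(T,(204.6,316.5),.061)
print("round",l,r,(l+r)/2,"yawY",np.degrees(np.arctan2(*(l-r)[::-1])),"nose",n)
d=np.array([np.cos(b:=np.arctan2(*(l-r)[::-1])-np.pi/2),np.sin(b)]); print("origin from nose",n+.095*d,np.degrees(b))
im=get_image(T)
for px in((377,149),(428,146),(433,202),(383,206)): print("box",P(T,px,.035))
B=P(T,(302,214),.055)
go([*(B),.12],a)
E
```

```text
plug [0.5711 0.0375] [0.5706 0.037 ]
pivot [ 0.5872 -0.0199] ->bore [0.57136762 0.03797345]
knob [ 0.6409 -0.0173]
post fl [ 0.4508 -0.3718] top [ 0.4513 -0.3745]  black [ 0.462  -0.2896]
round [0.408  0.3619] [0.4526 0.2186] [0.4303  0.29025] yawY 107.2879789700741 nose [0.3433 0.2637]
origin from nose [0.4340082  0.29193158] 17.28797897007409
box [ 0.7231 -0.1401]
box [ 0.7289 -0.2613]
box [ 0.5959 -0.2684]
box [ 0.5885 -0.1503]
shift [-6.352 -3.866  1.523] turn [-5.00e-04  1.00e-04  2.83e-01] j6 -0.21 ax [[-0.92, 0.4, -0.0], [0.4, 0.92, -0.0], [0.0, -0.0, -1.0]]
```

```bash
r='-0.907 -0.552 0 0 0 0;-0.907 -0.552 0 0 0 0;-0.907 -0.552 0 0 0 0'
python3 -m inch '-0.907 -0.552 0 0 0 0;-0.907 -0.552 0 0 0 0;-0.907 -0.552 0 0 0 0'
python3 -m inch '-0.907 -0.552 0 0 0 0;-0.907 -0.552 0 0 0 0;-0.907 -0.552 0 0 0 0'
python3 -m inch '-0.907 -0.552 0 0 0 0;-0.907 -0.552 0 0 0 0;-0.907 -0.552 0 0 0 0'
python3 -m inch '-0.907 -0.552 0 0 0 0;-0.907 -0.552 0 0 0 0;-0.907 -0.552 0 0 0 0'
python3 -m inch '-0.907 -0.552 0 0 0 0;-0.907 -0.552 0 0 0 0;-0.907 -0.552 0 0 0 0'
python3 -c "
from h import *
go([.5712,.0377,.12],np.radians(15.3))"
```

```text
time: 0.4
position: [0.2832, 0.4525, 0.2417]
ee_rot: [0.653, 3.071, -0.005]
force: [0.1, -1.3, 0.1]
gripper_width: 0.0857
grasp_force: 0.0
time: 0.65
position: [0.3321, 0.3826, 0.242]
ee_rot: [0.654, 3.071, -0.004]
force: [-0.2, 0.4, -0.5]
gripper_width: 0.0853
grasp_force: 0.0
time: 0.9
position: [0.3807, 0.313, 0.2422]
ee_rot: [0.655, 3.07, -0.003]
force: [-0.1, -0.4, -0.2]
gripper_width: 0.0857
grasp_force: 0.0
time: 1.15
position: [0.4292, 0.2434, 0.2423]
ee_rot: [0.655, 3.07, -0.003]
force: [0.6, -0.2, 0.1]
gripper_width: 0.0856
grasp_force: 0.0
time: 1.4
position: [0.4776, 0.1739, 0.2423]
ee_rot: [0.655, 3.07, -0.003]
force: [-0.3, -0.3, -0.4]
gripper_width: 0.0855
grasp_force: 0.0
shift [-1.758 -1.075  1.534] turn [-0.      0.0009  0.2813] j6 -1.04 ax [[-0.91, 0.41, 0.0], [0.41, 0.91, -0.0], [-0.0, -0.0, -1.0]]
```

```bash

python3 -m inch '-0.88 -0.54 0 0 0 0;-0.88 -0.54 0 0 0 0;-0.88 -0.54 0 0 0 0' >/dev/null
python3 -m inch '-0.88 -0.535 0 0 0 0.0375;-0.88 -0.535 0 0 0 0.075;-0.88 -0.535 0.2 0 0 0.1125;-0.88 -0.535 0.3 0 0 0.15;-0.88 -0.535 0.5 0 0 0.1875;-0.88 -0.535 0.7 0 0 0.225;-0.88 -0.535 0.8 0 0 0.26;-0.88 -0.535 0.8 0 0 0.281;-0.88 -0.535 0.8 0 0 0.281;-0.88 -0.535 0.8 0 0 0.281'
python3 -c "
from h import *
go([.5712,.0377,.072],np.radians(15.3))
cv2.imwrite('pics/t1.png',get_image('top')[150:300,220:420,::-1])
im=get_image('scene')[150:350,230:430,::-1]
a=cv2.resize(cv2.imread('pics/t1.png'),(400,300)); cv2.imwrite('pics/m2.png',np.hstack([a,cv2.resize(im,(300,300))]))"
```

```text
time: 2.48
position: [0.5688, 0.0436, 0.1782]
ee_rot: [-1.895, -2.505, -0.0]
force: [-0.3, 0.1, 0.5]
gripper_width: 0.0852
grasp_force: 0.0
shift [-0.08   0.009  1.328] turn [-0.0001 -0.0001  0.0028] j6 -0.41 ax [[-0.27, 0.96, -0.0], [0.96, 0.27, 0.0], [0.0, -0.0, -1.0]]
```

View pics/m2.png

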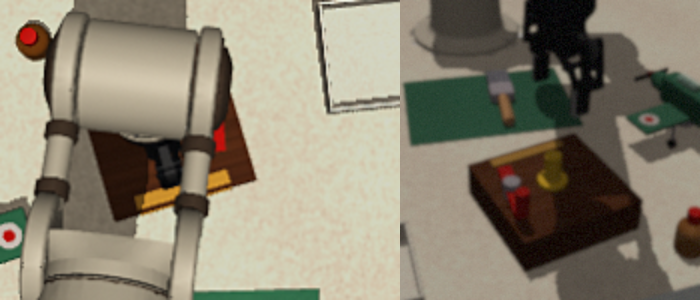

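```bash

python3 -m inch '-0.08 0.01 0.3 0 0 0.003;-0.08 0.01 0.6 0 0 0.003;-0.08 0.01 0.9 0 0 0.003;-0.08 0.01 0.9 0 0 0.003' >/dev/null
python3 -m inch '0 0 0.2 0 0 0;0 0 0.42 0 0 0;0 0 0.42 0 0 0;0 0 0.42 0 0 0'
python3 -c "
from h import *
go([.5712,.0377,.072],np.radians(15.3))"
```

```text
time: 3.25
position: [0.5714, 0.0367, 0.0733]
ee_rot: [-1.909, -2.494, 0.0]
force: [0.4, -0.6, 0.8]
gripper_width: 0.0854
grasp_force: 0.0
shift [0.012 0.    0.016] turn [-0.0002 -0.0001 -0.0009] j6 -0.41 ax [[-0.26, 0.97, -0.0], [0.97, 0.26, 0.0], [0.0, -0.0, -1.0]]
```

```bash

python3 -m inch '0 0 0 0 0 0;0 0 0 0 0 0;0 0 0 0 0 0;0 0 0 0 0 0;0 0 0 0 0 0;0 0 0 0 0 0;0 0 0 0 0 0' 1 30
python3 -m inch '0 0 -0.2 0 0 0;0 0 -0.4 0 0 0;0 0 -0.8 0 0 0;0 0 -0.8 0 0 0;0 0 -0.8 0 0 0'
python3 -c "
from h import *
go([.655,-.205,.11],np.radians(15.3))"
```

```text
time: 3.83
position: [0.5718, 0.0365, 0.0733]
ee_rot: [1.91, 2.494, 0.001]
force: [-1.7, 0.4, 3.7]
gripper_width: 0.0212
grasp_force: 29.4
time: 4.25
position: [0.573, 0.0363, 0.1387]
ee_rot: [1.908, 2.491, 0.003]
force: [-0.7, -0.9, -0.7]
gripper_width: 0.0212
grasp_force: 29.5
shift [-3.179  0.202  0.366] turn [ 0.0013  0.0006 -0.001 ] j6 -0.41 ax [[-0.26, 0.97, 0.0], [0.97, 0.26, -0.0], [-0.0, 0.0, -1.0]]
```

```bash

python3 -m inch '0 0 -0.3 0 0 0;-0.4 0.03 -0.3 0 0 0;-0.8 0.05 -0.3 0 0 0;-0.8 0.05 -0.3 0 0 0' >/dev/null
python3 -m inch '-0.4 0.03 0 0 0 0;-0.8 0.05 0 0 0 0;-0.8 0.05 0 0 0 0' >/dev/null
python3 -m inch '-0.4 0.03 0 0 0 0;-0.8 0.05 0 0 0 0;-0.8 0.05 0 0 0 0' >/dev/null
python3 -m inch '-0.4 0.03 0 0 0 0;-0.78 0.05 0 0 0 0;-0.78 0.05 0 0 0 0;-0.78 0.05 0 0 0 0'
python3 -m inch '0 0 0.4 0 0 0;0 0 0.8 0 0 0;0 0 0.8 0 0 0;0 0 0.8 0 0 0'
python3 -c "
from h import *
go([.655,-.205,.062],np.radians(15.3))"
```

```text
time: 5.42
position: [0.6526, -0.2053, 0.1589]
ee_rot: [-1.911, -2.49, 0.0]
force: [-0.4, 0.9, -0.2]
gripper_width: 0.0209
grasp_force: 29.6
time: 5.75
position: [0.651, -0.2024, 0.0938]
ee_rot: [-1.904, -2.49, 0.001]
force: [0.1, -0.3, -0.4]
gripper_width: 0.0215
grasp_force: 29.6
shift [-0.046  0.042  0.397] turn [-0.0016 -0.0016 -0.0007] j6 -0.74 ax [[-0.26, 0.97, -0.01], [0.97, 0.26, 0.0], [0.01, -0.01, -1.0]]
```

```bash

python3 -m inch '0 0 0.2 0 0 0;0 0 0.38 0 0 0;0 0 0.38 0 0 0;0 0 0.38 0 0 0' >/dev/null
python3 -m inch '0 0 0 0 0 0;0 0 0 0 0 0;0 0 0 0 0 0;0 0 0 0 0 0;0 0 0 0 0 0' -1
python3 -m inch '0 0 -0.4 0 0 0;0 0 -0.8 0 0 0;0 0 -0.8 0 0 0' > /dev/null
python3 -m inch '0 0 -0.3 0 0 0;0 0 -0.6 0 0 0;0 0 -0.6 0 0 0;0 0 -0.6 0 0 0'
python3 -c "
from h import *
go([.451,-.373,.172],np.radians(15.3))
im=get_image('top'); print(blob('top',im,(360,130,450,220),(22,120,120),(35,255,255)))"
```

```text
time: 6.5
position: [0.6535, -0.205, 0.0668]
ee_rot: [1.91, 2.494, 0.0]
force: [-0.3, 0.0, -0.7]
gripper_width: 0.0796
grasp_force: 0.0
time: 7.08
position: [0.6545, -0.2055, 0.1806]
ee_rot: [1.907, 2.491, 0.001]
force: [0.2, -0.3, -0.0]
gripper_width: 0.0852
grasp_force: 0.0
shift [-1.357 -3.002  0.102] turn [ 0.0011  0.001  -0.001 ] j6 -0.74 ax [[-0.26, 0.97, 0.0], [0.97, 0.26, -0.0], [-0.0, 0.0, -1.0]]
[(array([409.40444444, 178.24888889]), 37.5, ((409.2647705078125, 177.94119262695312), (6.305926322937012, 11.884245872497559), 14.03624439239502))]
```

```bash

python3 -m inch '-0.17 -0.38 0 0 0 0;-0.34 -0.75 0 0 0 0;-0.34 -0.75 0 0 0 0' >/dev/null
python3 -m inch '-0.17 -0.38 0 0 0 0;-0.34 -0.75 0 0 0 0;-0.34 -0.75 0 0 0 0' >/dev/null
python3 -m inch '-0.17 -0.38 0 0 0 0;-0.34 -0.75 0 0 0 0;-0.34 -0.75 0 0 0 0' >/dev/null
python3 -m inch '-0.17 -0.38 0 0 0 0;-0.34 -0.75 0 0 0 0;-0.34 -0.75 0 0 0 0;-0.34 -0.75 0 0 0 0;-0.34 -0.75 0 0 0 0'
python3 -c "
from h import *
go([.451,-.373,.090],np.radians(15.3))
a=get_image('top')[200:300,400:540,::-1];b=get_image('scene')[190:310,60:220,::-1]
cv2.imwrite('pics/m3.png',np.hstack([cv2.resize(a,(400,286)),cv2.resize(b,(380,286))]))"
```

```text
time: 8.3
position: [0.4504, -0.3717, 0.1775]
ee_rot: [-1.91, -2.493, -0.002]
force: [0.1, -0.8, -0.6]
gripper_width: 0.0856
grasp_force: 0.0
shift [-0.02   0.003  1.094] turn [ 0.0001 -0.0005 -0.0011] j6 -1.16 ax [[-0.26, 0.97, -0.0], [0.97, 0.26, 0.0], [0.0, 0.0, -1.0]]
```

View pics/m3.png

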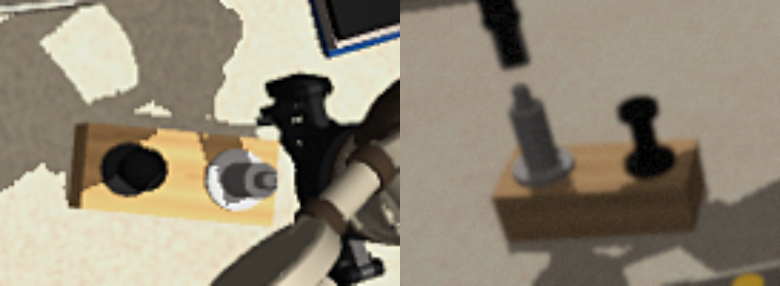

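```bash

python3 -m inch '-0.02 0 0.3 0 0 0;-0.02 0 0.6 0 0 0;-0.02 0 0.6 0 0 0' >/dev/null
python3 -m inch '0 0 0.3 0 0 0;0 0 0.49 0 0 0;0 0 0.49 0 0 0;0 0 0.49 0 0 0;0 0 0.49 0 0 0'
python3 -m inch '0 0 0 0 0 0;0 0 0 0 0 0;0 0 0 0 0 0;0 0 0 0 0 0;0 0 0 0 0 0;0 0 0 0 0 0;0 0 0 0 0 0' 1 60
python3 -m inch '0 0 -0.1 0 0 0;0 0 -0.3 0 0 0;0 0 -0.6 0 0 0;0 0 -0.9 0 0 0;0 0 -0.9 0 0 0'
python3 -m inch '0 0 -0.3 0 0 0;0 0 -0.5 0 0 0;0 0 -0.5 0 0 0;0 0 -0.5 0 0 0'
python3 -c "
from h import *
go([.5712,.0377,.2],np.radians(15.3))
a=get_image('top')[180:280,400:540,::-1];b=get_image('scene')[130:310,20:260,::-1]
cv2.imwrite('pics/m4.png',np.hstack([cv2.resize(a,(400,286)),cv2.resize(b,(380,286))]))"
```

```text
time: 9.07
position: [0.4513, -0.3745, 0.0928]
ee_rot: [1.908, 2.493, -0.001]
force: [0.2, -0.7, 0.0]
gripper_width: 0.0856
grasp_force: 0.0
time: 9.65
position: [0.4504, -0.3743, 0.0916]
ee_rot: [1.91, 2.494, -0.0]
force: [-0.8, 1.2, 2.8]
gripper_width: 0.0266
grasp_force: 58.9
time: 10.07
position: [0.4524, -0.3764, 0.1687]
ee_rot: [1.904, 2.487, -0.003]
force: [0.9, -1.3, -0.9]
gripper_width: 0.0265
grasp_force: 59.3
time: 10.4
position: [0.4505, -0.3742, 0.2029]
ee_rot: [1.91, 2.494, -0.0]
force: [0.4, -0.6, -1.5]
gripper_width: 0.0269
grasp_force: 59.3
shift [4.577 2.799 0.034] turn [ 0.0001  0.0002 -0.001 ] j6 -1.16 ax [[-0.26, 0.97, 0.0], [0.97, 0.26, -0.0], [-0.0, 0.0, -1.0]]
```

View pics/m4.png

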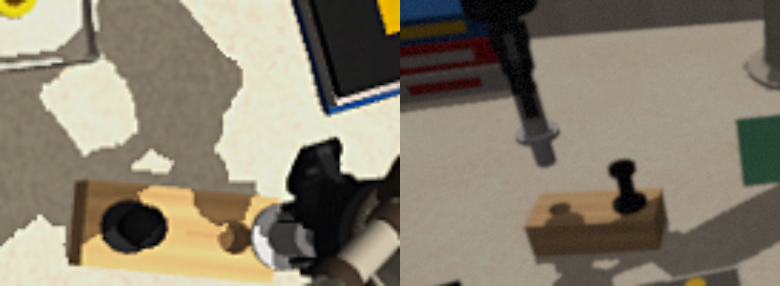

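```bash

python3 -m inch '0 0 -0.4 0 0 0;0.46 0.28 -0.4 0 0 0;0.915 0.56 -0.4 0 0 0;0.915 0.56 -0.4 0 0 0' >/dev/null
python3 -c "
from h import *
for n,(x0,y0,x1,y1),cx in (('top',(285,198,320,232),(302,214)),('scene',(305,245,360,290),(333,272))):
    g=cv2.cvtColor(get_image(n),cv2.COLOR_RGB2GRAY)[y0:y1,x0:x1]
    for t in (25,30,35,40):
        m=(g<t).astype('uint8')
        k,l,s,c=cv2.connectedComponentsWithStats(m)
        i=[j for j in range(1,k) if 15<s[j][4]<400]
        print(n,t,[((c[j]+[x0,y0]).round(1),s[j].tolist(),plane(n,c[j]+[x0,y0],.05)[:2].round(4)) for j in i])
    cv2.imwrite('pics/b_%s.png'%n,cv2.resize(g,None,fx=8,fy=8))
a=cv2.imread('pics/b_top.png');b=cv2.imread('pics/b_scene.png');h=max(a.shape[0],b.shape[0])
p=lambda q:cv2.copyMakeBorder(q,0,h-q.shape[0],0,0,cv2.BORDER_CONSTANT)
cv2.imwrite('pics/m5.png',np.clip(np.hstack([p(a),p(b)])*2.0,0,255))"
```

```text
top 25 []
top 30 [(array([301.6, 214.4]), [12, 11, 11, 11, 43], array([0.5713, 0.0388]))]
top 35 [(array([302.2, 215. ]), [12, 11, 11, 11, 61], array([0.57  , 0.0375]))]
top 40 [(array([302. , 214.9]), [11, 11, 12, 12, 73], array([0.5702, 0.0379]))]
scene 25 [(array([330.8, 271. ]), [20, 22, 13, 8, 68], array([0.5678, 0.039 ])), (array([311.3, 285.2]), [2, 36, 10, 9, 57], array([ 0.6017, -0.0077]))]
scene 30 [(array([330.9, 271.2]), [19, 22, 14, 10, 93], array([0.5684, 0.0392])), (array([311.5, 285. ]), [2, 35, 10, 10, 82], array([ 0.6012, -0.0071]))]
scene 35 [(array([331.1, 270.9]), [18, 20, 16, 12, 116], array([0.5677, 0.0396])), (array([311.7, 284.8]), [1, 34, 12, 11, 96], array([ 0.6009, -0.0068]))]
scene 40 [(array([341.8, 249.2]), [32, 0, 11, 10, 35], array([0.5012, 0.0798])), (array([349.9, 247.1]), [41, 0, 9, 6, 18], array([0.4974, 0.0987])), (array([332.3, 252.1]), [23, 5, 9, 6, 21], array([0.5072, 0.0573])), (array([314.6, 258.9]), [5, 10, 10, 7, 22], array([0.5225, 0.016 ]))][ WARN:0@0.783] global loadsave.cpp:1063 imwrite_ Unsupported depth image for selected encoder is fallbacked to CV_8U.
```

View pics/m5.png

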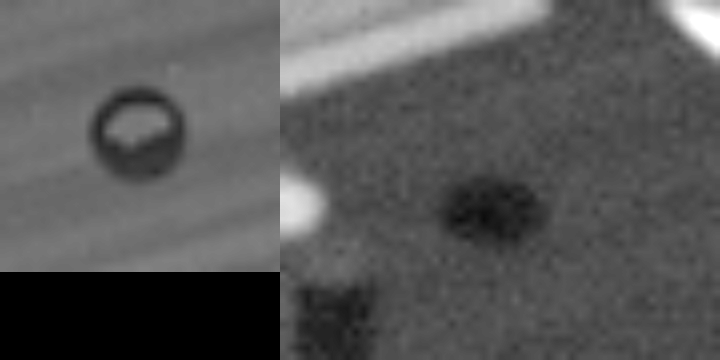

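```bash
cat >> h.py <<'E'
BORE=np.array([.5712,.0381]); YAW=np.radians(15.3)
def foot(off,z,deg,s=0.0,L=.0816,bore=BORE):
    """numbers to put foot centre at plinth offset off (m) from bore, height z; lean deg (top to plinth -x)"""
    c,sn=np.cos(YAW),np.sin(YAW); F=np.array([*(bore+[c*off[0]-sn*off[1],sn*off[0]+c*off[1]]),z])
    T=R.from_rotvec(np.radians(-deg)*np.array([-sn,c,0])); y=np.array([c,sn,0]); zz=np.array([0,0,-1.])
    B=T*R.from_matrix(np.c_[np.cross(y,zz),y,zz]); t=F-B.apply([s,0,L])
    st=get_state(); A=R.from_rotvec(st["ee_rot"])
    print("shift",np.round(A.inv().apply(t-st["position"])/.08,3),"turn",np.round((A.inv()*B).as_rotvec()/np.pi,4),"F",st["force"].round(1))
    f=st["position"]+A.apply([s,0,L]); d=f[:2]-bore; print("foot now",np.round([c*d[0]+sn*d[1],-sn*d[0]+c*d[1],f[2]],4))
E
python3 -m inch '0.46 0.28 0 0 0 0;0.915 0.56 0 0 0 0;0.915 0.56 0 0 0 0' >/dev/null
python3 -m inch '0.46 0.28 0 0 0 0;0.915 0.56 0 0 0 0;0.915 0.56 0 0 0 0' >/dev/null
python3 -m inch '0.46 0.28 0 0 0 0;0.915 0.56 0 0 0 0;0.915 0.56 0 0 0 0' >/dev/null
python3 -m inch '0.46 0.28 0 0 0 0;0.91 0.56 0 0 0 0;0.91 0.56 0 0 0 0;0.91 0.56 0 0 0 0;0.91 0.56 0 0 0 0'
python3 -c "
from h import *
foot((.0012,0),.065,12)
cv2.imwrite('pics/s6.png',get_image('scene')[:,:,::-1])
cv2.imwrite('pics/m6.png',cv2.resize(get_image('scene')[190:310,270:400,::-1],(780,600)[:2] if 0 else (650,600),interpolation=cv2.INTER_CUBIC))"
```

```text
time: 12.1
position: [0.5711, 0.0362, 0.234]
ee_rot: [-1.909, -2.494, 0.003]
force: [0.3, 0.3, -1.2]
gripper_width: 0.0265
grasp_force: 60.1
shift [ 0.022 -0.187  1.116] turn [-0.0673  0.0002 -0.001 ] F [ 0.3  0.3 -1.2]
foot now [-0.0008 -0.0018  0.1524]
```

View pics/m6.png

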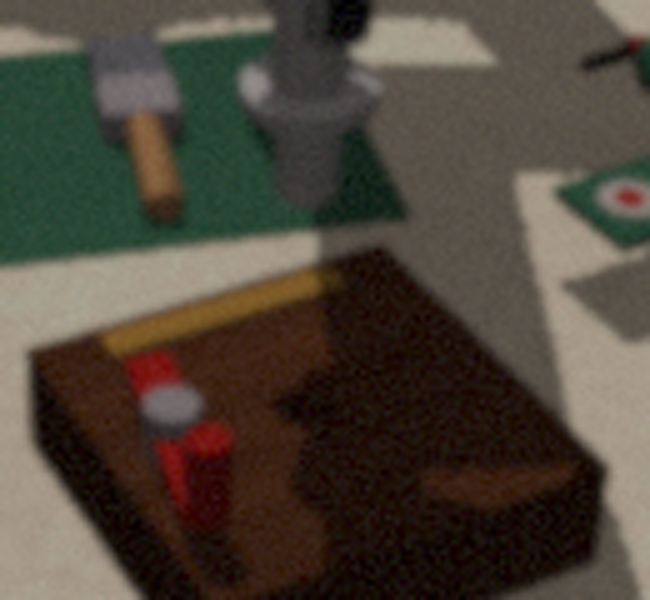

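```bash
python3 -c "
from h import *
s=get_state();A=R.from_rotvec(s['ee_rot'])
f=s['position']+A.apply([0,0,.0816]); g=s['position']+A.apply([0,0,.0816-.0435])
for nm,px,w in(('foot',(331.0,228.0),f),('fl',(331.8,209.5),g)):
    p=plane('scene',px,w[2]); print(nm,p.round(4),w.round(4),'tool diff mm',(A.inv().apply(p-w)*1e3).round(1))
"
```

```text
foot [0.5685 0.0365 0.1529] [0.571  0.0356 0.1529] tool diff mm [ 1.5 -2.2  0. ]
fl [0.5745 0.0353 0.1964] [0.571  0.0356 0.1964] tool diff mm [-1.2  3.3 -0. ]
```

```bash

python3 -m inch '0.02 -0.1 0.3 -0.03 0 0;0.02 -0.187 0.6 -0.067 0 0;0.02 -0.187 0.9 -0.067 0 0;0.02 -0.187 0.95 -0.067 0 0;0.02 -0.187 0.95 -0.067 0 0;0.02 -0.187 0.95 -0.067 0 0'
python3 -c "
from h import *
foot((.0012,0),.054,12)"
```

```text
time: 12.7
position: [0.5587, 0.0338, 0.1615]
ee_rot: [1.825, 2.381, 0.254]
force: [0.4, -0.2, -0.9]
gripper_width: 0.0266
grasp_force: 60.2
shift [ 0.012 -0.104  0.331] turn [ 0.0014  0.0009 -0.0012] F [ 0.4 -0.2 -0.9]
foot now [ 0.0041 -0.0011  0.0818]
```

```bash

python3 -m inch '0.012 -0.05 0.16 0 0 0;0.012 -0.104 0.33 0 0 0;0.012 -0.104 0.33 0 0 0;0.012 -0.104 0.33 0 0 0;0.012 -0.104 0.33 0 0 0'
python3 -c "
from h import *
foot((.0012,0),.050,12)"
```

```text
time: 13.12
position: [0.5558, 0.0348, 0.1339]
ee_rot: [1.823, 2.382, 0.254]
force: [-0.2, 0.7, -1.2]
gripper_width: 0.0265
grasp_force: 60.2
shift [-0.011 -0.011  0.05 ] turn [ 0.0014  0.0008 -0.0009] F [-0.2  0.7 -1.2]
foot now [0.0016 0.0007 0.0542]
```

```bash

python3 -m inch '-0.008 -0.005 0.024 0 0 0;-0.008 -0.005 0.024 0 0 0;-0.008 -0.005 0.024 0 0 0'
python3 -m inch '0 -0.005 0.024 0 0 0;0 -0.005 0.024 0 0 0;0 -0.005 0.024 0 0 0'
python3 -m inch '0 -0.005 0.024 0 0 0;0 -0.005 0.024 0 0 0;0 -0.005 0.024 0 0 0'
python3 -c "
from h import *
foot((.0012,0),.048,12)"
```

```text
time: 13.37
position: [0.5543, 0.0345, 0.1302]
ee_rot: [1.825, 2.384, 0.252]
force: [0.5, -0.2, -0.9]
gripper_width: 0.0267
grasp_force: 60.2
time: 13.62
position: [0.5537, 0.0347, 0.1275]
ee_rot: [1.826, 2.385, 0.252]
force: [0.6, 0.8, -1.3]
gripper_width: 0.0267
grasp_force: 60.2
time: 13.87
position: [0.5538, 0.0347, 0.1255]
ee_rot: [1.826, 2.385, 0.252]
force: [-0.8, -0.6, -2.1]
gripper_width: 0.0267
grasp_force: 60.2
shift [-0.016  0.03  -0.023] turn [ 0.0003  0.0001 -0.001 ] F [-0.8 -0.6 -2.1]
foot now [-0.0007  0.0013  0.0457]
```

```bash
f(){ grep -E "position|force: \["; }
echo +y; python3 -m inch '0.02 0 0 0 0 0;0.02 0 0 0 0 0;0.02 0 0 0 0 0'|f
echo -y; python3 -m inch '-0.02 0 0 0 0 0;-0.02 0 0 0 0 0;-0.02 0 0 0 0 0'|f
python3 -m inch '-0.02 0 0 0 0 0;-0.02 0 0 0 0 0;-0.02 0 0 0 0 0'|f
echo +x;  python3 -m inch '0.02 0.018 0.004 0 0 0;0.02 0.018 0.004 0 0 0;0.02 0.018 0.004 0 0 0'|f
echo +x;  python3 -m inch '0 0.018 0.004 0 0 0;0 0.018 0.004 0 0 0;0 0.018 0.004 0 0 0'|f
python3 -c "
from h import *
foot((.0012,0),.048,12)"
```

```text
+y
position: [0.5534, 0.0362, 0.1257]
force: [-0.7, 0.4, -1.9]
-y
position: [0.5538, 0.0346, 0.1256]
force: [-0.5, 1.3, -2.8]
position: [0.5541, 0.0336, 0.1256]
force: [-1.3, 4.2, 0.6]
+x
position: [0.5549, 0.0349, 0.1253]
force: [-1.4, 0.6, -1.0]
+x
position: [0.5556, 0.0352, 0.125]
force: [-6.1, -0.5, 1.2]
shift [-0.017  0.008 -0.034] turn [-0.0007  0.     -0.0009] F [-6.1 -0.5  1.2]
foot now [0.001  0.0013 0.0452]
```

```bash
f(){ grep -E "position|force: \["; }
echo -x; python3 -m inch '0 -0.012 -0.003 0 0 0;0 -0.012 -0.003 0 0 0;0 -0.012 -0.003 0 0 0'|f
echo +y;python3 -m inch '0.03 0 0 0 0 0;0.03 0 0 0 0 0;0.03 0 0 0 0 0'|f
echo +y;python3 -m inch '0.015 0 0 0 0 0;0.015 0 0 0 0 0;0.015 0 0 0 0 0'|f
python3 -c "
from h import *
foot((.0012,0),.048,12)"
```

```text
-x
position: [0.5552, 0.0351, 0.1252]
force: [-3.1, 1.2, -2.5]
+y
position: [0.555, 0.0369, 0.1256]
force: [-3.1, -3.3, -3.5]
+y
position: [0.5549, 0.0376, 0.1257]
force: [-3.2, -5.7, -1.8]
shift [-0.048  0.007 -0.025] turn [ 0.0002  0.0009 -0.0008] F [-3.2 -5.7 -1.8]
foot now [0.0011 0.0036 0.0459]
```

```bash
sed -i 's/^BORE=.*; YAW/BORE=np.array([.5699,.0391]); YAW/' h.py
python3 -c "
from h import *
foot((.0012,0),.0455,12);foot((.0008,0),.0455,8);foot((.0004,0),.045,4);foot((.0000,0),.0445,0)"
```

```text
shift [-0.031 -0.012  0.003] turn [ 0.0002  0.0009 -0.0008] F [-3.2 -5.7 -1.8]
foot now [0.0021 0.0023 0.0459]
shift [-0.031  0.054  0.005] turn [ 0.0224  0.0008 -0.0009] F [-3.2 -5.7 -1.8]
foot now [0.0021 0.0023 0.0459]
shift [-0.031  0.119  0.017] turn [ 0.0446  0.0008 -0.0009] F [-3.2 -5.7 -1.8]
foot now [0.0021 0.0023 0.0459]
shift [-0.031  0.183  0.035] turn [ 0.0669  0.0008 -0.0009] F [-3.2 -5.7 -1.8]
foot now [0.0021 0.0023 0.0459]
```

```bash
f(){ grep -E "position|force: \["; }
python3 -m inch '-0.03 -0.012 0.003 0 0 0;-0.03 -0.012 0.003 0 0 0;-0.03 0.02 0.004 0.011 0 0;-0.03 0.054 0.005 0.022 0 0;-0.03 0.054 0.005 0.022 0 0'|f
python3 -m inch '0 0.032 0.006 0.011 0 0;0 0.065 0.01 0.022 0 0;0 0.065 0.01 0.022 0 0'|f
python3 -m inch '0 0.032 0.006 0.011 0 0;0 0.064 0.01 0.022 0 0;0 0.064 0.01 0.022 0 0'|f
python3 -c "
from h import *
foot((0,0),.0445,0)
print(get_state()['wrist_torque'])"
```

```text
position: [0.5604, 0.0376, 0.1268]
force: [-4.0, -2.2, 0.9]
position: [0.5653, 0.039, 0.1265]
force: [-3.5, -0.6, 0.2]
position: [0.5703, 0.0404, 0.1259]
force: [-2.4, -1.5, -0.1]
shift [-0.014 -0.009 -0.003] turn [ 0.0013 -0.0001 -0.0008] F [-2.4 -1.5 -0.1]
foot now [0.001  0.0011 0.0443]
[-0.21936619  0.61657042 -0.02165496]
```

```bash
f(){ grep -E "position|force: \["; }
python3 -m inch '-0.01 -0.008 0 0 0 0;-0.01 -0.008 0 0 0 0;-0.01 -0.008 0.04 0 0 0;-0.01 -0.008 0.04 0 0 0'|f
python3 -m inch '0 0 0.04 0 0 0;0 0 0.08 0 0 0;0 0 0.08 0 0 0'|f
python3 -c "
from h import *
foot((0,0),.010,0)
print(get_state()['wrist_torque'])"
```

```text
position: [0.5689, 0.0392, 0.1221]
force: [-0.4, -0.5, -1.4]
position: [0.5689, 0.0392, 0.1152]
force: [0.2, 0.6, -2.3]
shift [-0.005  0.011  0.295] turn [ 0.0008 -0.0002 -0.0011] F [ 0.2  0.6 -2.3]
foot now [-0.0008  0.0004  0.0336]
[ 0.06143388 -0.0271049  -0.01918754]
```

Free and unloaded. Slide on home.

```bash
f(){ grep -E "position|force: \["; }
python3 -m inch '0 0 0.06 0 0 0;0 0 0.12 0 0 0;0 0 0.12 0 0 0'|f
python3 -m inch '0 0 0.06 0 0 0;0 0 0.12 0 0 0;0 0 0.12 0 0 0'|f
python3 -m inch '0 0 0.03 0 0 0;0 0 0.06 0 0 0;0 0 0.06 0 0 0'|f
python3 -c "
from h import *
foot((0,0),.010,0)"
```

```text
position: [0.5688, 0.0393, 0.1052]
force: [0.5, 0.2, -2.8]
position: [0.5688, 0.0393, 0.0957]
force: [0.2, -0.4, -2.9]
position: [0.5692, 0.0392, 0.0917]
force: [0.4, -0.3, -1.8]
shift [-0.003  0.008  0.002] turn [ 0.0009 -0.     -0.001 ] F [ 0.4 -0.3 -1.8]
foot now [-0.0005  0.0003  0.0101]
```

```bash
f(){ grep -E "position|force: \["; }
python3 -m inch '0 0 0.012 0 0 0;0 0 0.012 0 0 0;0 0 0.012 0 0 0'|f
python3 -m inch '0 0 0.012 0 0 0;0 0 0.012 0 0 0;0 0 0.012 0 0 0'|f
python3 -m inch '0 0 0.012 0 0 0;0 0 0.012 0 0 0;0 0 0.012 0 0 0'|f
```

```text
position: [0.5694, 0.0391, 0.0916]
force: [-3.4, -0.6, 1.9]
position: [0.5694, 0.0391, 0.0915]
force: [-5.6, 0.1, 10.0]
position: [0.5695, 0.0391, 0.0915]
force: [-9.6, 0.9, 14.9]
```

```bash
f(){ grep -E "position|force: \["; }
python3 -m inch '0 0 -0.03 0 0 0;0 0 -0.03 0 0 0' >/dev/null
python3 -m inch '0 0 0 0 0 0;0 0 0 0 0 0;0 0 0 0 0 0;0 0 0 0 0 0;0 0 0 0 0 0;0 0 0 0 0 0' -1
python3 -m inch '0 0 -0.4 0 0 0;0 0 -0.9 0 0 0;0 0 -0.9 0 0 0;0 0 -0.9 0 0 0;0 0 -0.9 0 0 0'
python3 -c "
from h import *
go([.639,-.0163,.080],YAW)
p='pics/m7.png'
cv2.imwrite(p,np.hstack([cv2.resize(get_image('scene')[190:330,260:400,::-1],(400,400)),cv2.resize(get_image('top')[150:270,250:370,::-1],(400,400))]))"
```

```text
time: 19.53
position: [0.5694, 0.0392, 0.0915]
ee_rot: [1.909, 2.493, 0.004]
force: [-0.4, -0.0, 0.4]
gripper_width: 0.0853
grasp_force: 0.0
time: 19.95
position: [0.569, 0.0391, 0.1635]
ee_rot: [1.909, 2.493, 0.004]
force: [-0.2, -0.2, 0.5]
gripper_width: 0.0854
grasp_force: 0.0
shift [-0.897  0.661  1.046] turn [ 0.001  0.    -0.001] j6 -0.41 ax [[-0.26, 0.97, 0.0], [0.97, 0.26, 0.0], [-0.0, 0.0, -1.0]]
```

View pics/m7.png

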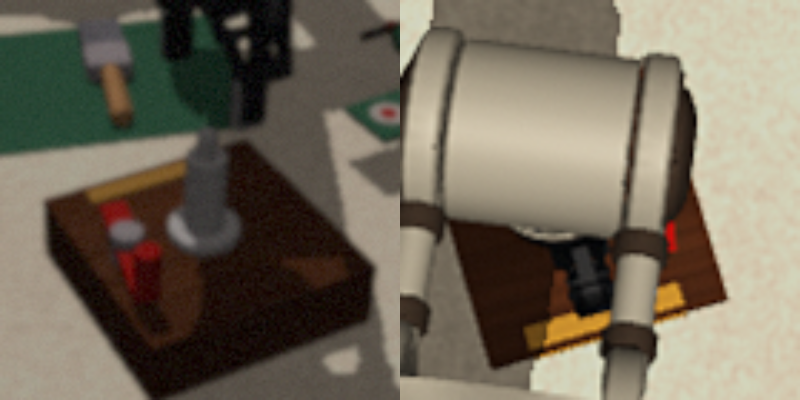

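```bash

python3 -m inch '-0.45 0.33 0 0 0 0;-0.897 0.661 0 0 0 0;-0.897 0.661 0 0 0 0;-0.897 0.661 0.3 0 0 0;-0.897 0.661 0.6 0 0 0;-0.897 0.661 0.6 0 0 0' >/dev/null
python3 -m inch '0 0 0.2 0 0 0;0 0 0.44 0 0 0;0 0 0.44 0 0 0;0 0 0.44 0 0 0;0 0 0.44 0 0 0'
python3 -c "
from h import *
go([.639,-.0163,.080],YAW)"
```

```text
time: 20.97
position: [0.6395, -0.0163, 0.0817]
ee_rot: [1.908, 2.492, 0.004]
force: [0.1, -0.1, -0.4]
gripper_width: 0.0852
grasp_force: 0.0
shift [ 0.001 -0.007  0.021] turn [ 0.0013  0.0001 -0.001 ] j6 -0.48 ax [[-0.26, 0.97, 0.0], [0.97, 0.26, 0.0], [-0.0, 0.0, -1.0]]
```

```bash

python3 -m inch '0 0 0 0 0 0;0 0 0 0 0 0;0 0 0 0 0 0;0 0 0 0 0 0;0 0 0 0 0 0;0 0 0 0 0 0;0 0 0 0 0 0' 1 20
python3 -m inch '-0.131 -0.044 0 0 0 0;-0.245 -0.108 0 0 0 0;-0.346 -0.194 0 0 0 0;-0.427 -0.296 0 0 0 0;-0.489 -0.414 0 0 0 0;-0.526 -0.54 0 0 0 0;-0.539 -0.678 0 0 0 0;-0.539 -0.678 0 0 0 0;-0.539 -0.678 0 0 0 0'
python3 -c "
from h import *
c,s=np.cos(YAW),np.sin(YAW); d=get_state()['position'][:2]-[.5694,.0391]; print('plinth',c*d[0]+s*d[1],-s*d[0]+c*d[1])"
```

```text
time: 21.55
position: [0.6399, -0.0163, 0.081]
ee_rot: [1.908, 2.491, 0.006]
force: [2.4, 1.1, -0.1]
gripper_width: 0.0171
grasp_force: 22.8
time: 22.3
position: [0.5997, -0.076, 0.082]
ee_rot: [1.905, 2.486, 0.001]
force: [3.9, -10.2, 0.7]
gripper_width: 0.0169
grasp_force: 22.2
plinth -0.0011588698006838385 -0.11898875588346808
```

```bash

python3 -m inch '0.03 0.008 0 0 0 0;0.03 0.008 0 0 0 0;0.03 0.008 0 0 0 0' -1
python3 -m inch '0 0 0 0 0 0;0 0 0 0 0 0;0 0 0 0 0 0' >/dev/null
python3 -m inch '0 0 -0.45 0 0 0;0 0 -0.9 0 0 0;0 0 -0.9 0 0 0' >/dev/null
python3 -m inch '0 0 -0.3 0 0 0;0 0 -0.6 0 0 0;0 0 -0.6 0 0 0;0 0 -0.6 0 0 0'
python3 -c "
from h import *
go([.434,.292,.2],np.radians(107.3))
p='pics/m8.png'
t=get_image('top')
cv2.imwrite(p,np.hstack([cv2.resize(get_image('scene')[190:330,260:400,::-1],(400,400)),cv2.resize(t[150:330,150:330,::-1],(400,400))]))"
```

```text
time: 22.55
position: [0.5975, -0.0693, 0.0801]
ee_rot: [1.909, 2.494, 0.003]
force: [-0.4, 1.1, 0.2]
gripper_width: 0.0529
grasp_force: 0.0
time: 23.38
position: [0.5988, -0.07, 0.2022]
ee_rot: [1.906, 2.49, 0.006]
force: [0.3, -0.1, -0.9]
gripper_width: 0.0853
grasp_force: 0.0
shift [ 4.905 -0.808  0.011] turn [ 0.0022 -0.001   0.4879] j6 -0.58 ax [[-0.26, 0.97, 0.01], [0.97, 0.26, -0.0], [-0.0, 0.01, -1.0]]
```

View pics/m8.png

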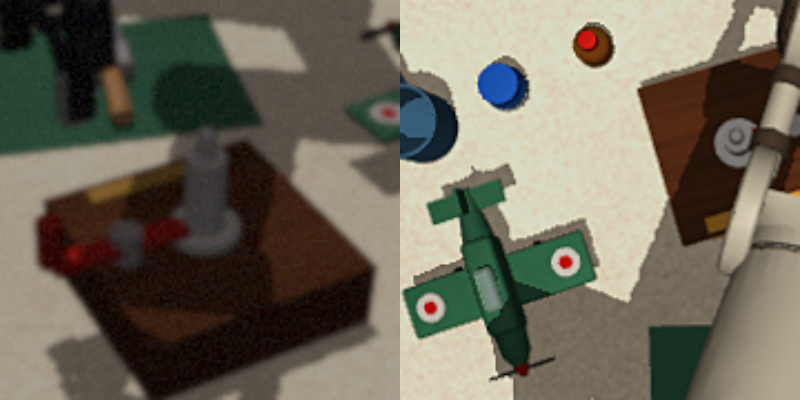

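```bash

python3 -m inch '0.5 -0.08 0 0 0 0;0.98 -0.16 0 0 0 0;0.98 -0.16 0 0 0 0' >/dev/null
python3 -m inch '0.5 -0.08 0 0 0 0;0.98 -0.16 0 0 0 0;0.98 -0.16 0 0 0 0' >/dev/null
python3 -m inch '0.5 -0.08 0 0 0 0;0.98 -0.16 0 0 0 0;0.98 -0.16 0 0 0 0' >/dev/null
python3 -m inch '0.5 -0.08 0 0 0 0;0.98 -0.16 0 0 0 0;0.98 -0.16 0 0 0 0' >/dev/null
python3 -m inch '0.5 -0.08 0 0 0 0.035;0.98 -0.16 0 0 0 0.07;0.98 -0.16 0 0 0 0.105;0.98 -0.16 0 0 0 0.14;0.98 -0.16 0 0 0 0.175;0.98 -0.16 0 0 0 0.21;0.98 -0.16 0 0 0 0.245;0.98 -0.16 0 0 0 0.245' >/dev/null
python3 -m inch '0 0 0 0 0 0.035;0 0 0 0 0 0.07;0 0 0 0 0 0.105;0 0 0 0 0 0.14;0 0 0 0 0 0.175;0 0 0 0 0 0.21;0 0 0 0 0 0.243;0 0 0 0 0 0.243;0 0 0 0 0 0.243'
python3 -c "
from h import *
go([.434,.292,.062],np.radians(107.3))
p='pics/m9.png'
t=get_image('top')
cv2.imwrite('pics/t9.png',t[:,:,::-1])
cv2.imwrite(p,np.hstack([cv2.resize(get_image('scene')[150:270,360:500,::-1],(400,343)),cv2.resize(t[200:320,130:270,::-1],(400,343))]))"
```

```text
time: 25.9
position: [0.4338, 0.2915, 0.1996]
ee_rot: [3.105, 0.479, 0.003]
force: [-0.4, 0.3, 0.1]
gripper_width: 0.0851
grasp_force: 0.0
shift [ 1.00e-03 -5.00e-03  1.72e+00] turn [ 0.0001 -0.0007  0.0013] j6 1.63 ax [[0.95, 0.3, 0.0], [0.3, -0.95, 0.0], [0.0, 0.0, -1.0]]
```

View pics/m9.png

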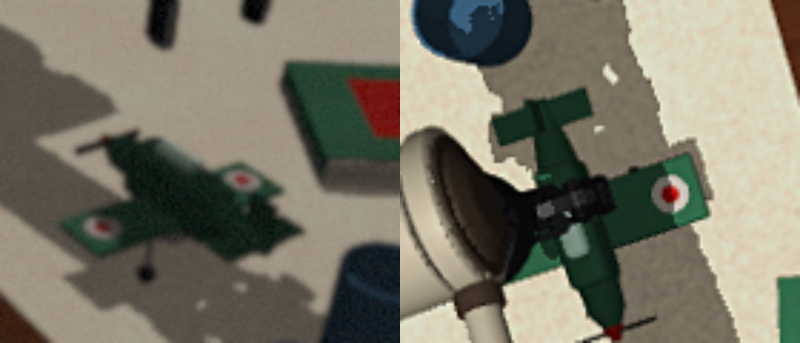

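```bash

python3 -m inch '0 0 0.4 0 0 0;0 0 0.84 0 0 0;0 0 0.84 0 0 0;0 0 0.84 0 0 0' >/dev/null
python3 -m inch '0 0 0.4 0 0 0;0 0 0.83 0 0 0;0 0 0.83 0 0 0;0 0 0.83 0 0 0;0 0 0.83 0 0 0'
python3 -m inch '0 0 0 0 0 0;0 0 0 0 0 0;0 0 0 0 0 0;0 0 0 0 0 0;0 0 0 0 0 0;0 0 0 0 0 0;0 0 0 0 0 0' 1 50
python3 -m inch '0 0 -0.2 0 0 0;0 0 -0.5 0 0 0;0 0 -0.9 0 0 0;0 0 -0.9 0 0 0;0 0 -0.9 0 0 0' > /dev/null
python3 -m inch '0 0 -0.4 0 0 0;0 0 -0.9 0 0 0;0 0 -0.9 0 0 0;0 0 -0.9 0 0 0;0 0 -0.9 0 0 0'
python3 -c "
from h import *
go([.5694,.0391,.21],np.radians(105.3))
p='pics/m10.png'
t=get_image('top')
cv2.imwrite('pics/t10.png',t[:,:,::-1]); cv2.imwrite('pics/s10.png',get_image('scene')[:,:,::-1])
cv2.imwrite(p,np.hstack([cv2.resize(get_image('scene')[90:260,340:510,::-1],(400,400)),cv2.resize(t[190:340,110:260,::-1],(400,400))]))"
```

```text
time: 26.75
position: [0.436, 0.2929, 0.0695]
ee_rot: [-3.105, -0.473, -0.011]
force: [0.5, -0.3, 0.5]
gripper_width: 0.0852
grasp_force: 0.0
time: 27.33
position: [0.4347, 0.2924, 0.0676]
ee_rot: [-3.105, -0.472, -0.007]
force: [-1.5, -0.1, 6.0]
gripper_width: 0.0328
grasp_force: 50.7
time: 28.17
position: [0.4325, 0.2917, 0.2085]
ee_rot: [3.106, 0.472, -0.0]
force: [-0.2, -0.3, -1.6]
gripper_width: 0.0331
grasp_force: 50.6
shift [ 0.696  3.522 -0.018] turn [0.0001 0.0001 0.0109] j6 1.63 ax [[0.95, 0.3, -0.0], [0.3, -0.95, -0.0], [-0.0, 0.0, -1.0]]
```

View pics/m10.png

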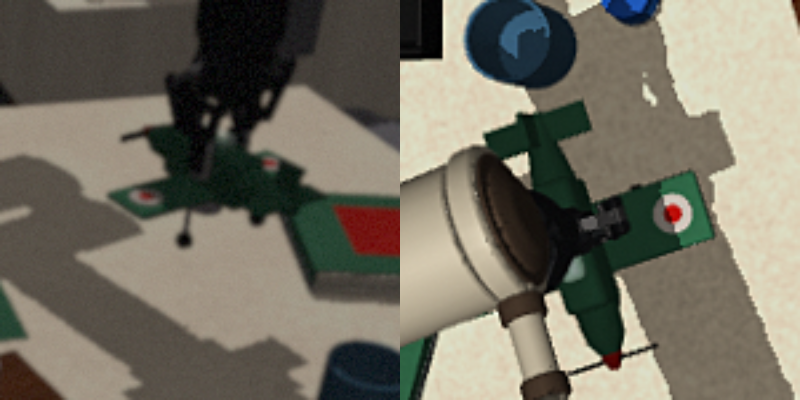

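```bash
python3 -c "
from h import *
t=cv2.imread('pics/t10.png')[:,:,::-1].copy(); s=cv2.imread('pics/s10.png')[:,:,::-1].copy()
st=get_state(); A=R.from_rotvec(st['ee_rot']); zn=st['position'][2]-.0676+.061
for lo,hi in(((0,110,50),(10,255,255)),((170,110,50),(180,255,255))):
    for c,a,r in blob('top',t,(320-180,310,360,340),lo,hi): print('top nose',c.round(1),a,r[1],(A.inv().apply(plane('top',c,zn)-st['position'])*1e3).round(1))
    for c,a,r in blob('scene',s,(385,130,415,160),lo,hi): print('sc nose',c.round(1),a,(A.inv().apply(plane('scene',c,zn)-st['position'])*1e3).round(1))
    for c,a,r in blob('top',t,(345,240,380,290),lo,hi): pass
print('tool x is model +x; z plane',zn)
"
```

```text
top nose [189.3 325. ] 24.0 (6.0, 6.0) [-94.6   0.3   6.8]
tool x is model +x; z plane 0.20141571501668956
```

```bash
python3 -c "
from h import *
t=cv2.imread('pics/top0.png')[:,:,::-1].copy()
h=cv2.cvtColor(t,cv2.COLOR_RGB2HSV); b=np.radians(17.3); d=np.array([np.cos(b),np.sin(b)]); o=np.array([.434,.292])
g=(cv2.inRange(h,np.array((40,60,15)),np.array((90,255,255)))>0)|(((h[...,0]<10)|(h[...,0]>170))&(h[...,1]>110))
prof={}
for y in range(220,325):
  for x in range(140,250):
    for z,k in((.061,'n'),):
      q=plane('top',(x,y),z)[:2]-o; X=q@d; Y=-q[0]*d[1]+q[1]*d[0]
      if g[y,x] and abs(Y)<.009: prof.setdefault('ax',[]).append((X,Y,y,x))
      if g[y,x] and .02<abs(Y)<.035 and X>.05: prof.setdefault('tail',[]).append((X,Y,y,x))
      if g[y,x] and .05<abs(Y)<.09 and X<.06: prof.setdefault('wing',[]).append((X+0,Y,y,x))
for k,v in prof.items():
  v=np.array(v); X=np.sort(v[:,0]); print(k,len(v),'min',(X[:4]*1e3).round(1),'max',(X[-4:]*1e3).round(1))
for y in range(310,322): print(y,t[y,198:212].tolist() if 0 else [ '%d,%d,%d'%tuple(p) for p in t[y,201:209]])
for z in(.0475,.043):
  W=np.array([plane('top',(x,y),z)[:2]-o for X,Y,y,x in [(a[0],a[1],int(a[2]),int(a[3])) for a in prof['wing']]])@d
  print('wing x range',np.percentile(W,[1,99])*1e3)
print(plane('top',(0,0),.061)-plane('top',(0,0),.061))
"
```

```text
Traceback (most recent call last):
  File "h.py", line 8, in plane
    c,d=ray(n,px); return c+d*(z-c[2])/d[2]
        ~~~^^^^^^
  File "h.py", line 5, in ray
    p=camera_params(n); q=cv2.undistortPoints(np.array([[px]],float),p["mtx"],np.array([p["k1"],0,0,0]))[0,0]
ValueError: time passes only in moves, steps and waits
```

```bash
sed -i 's/^def ray/import functools\ncamera_params=functools.lru_cache(camera_params)\ndef ray/' h.py
python3 -c "
from h import *
t=cv2.imread('pics/top0.png')[:,:,::-1].copy()
h=cv2.cvtColor(t,cv2.COLOR_RGB2HSV); b=np.radians(17.3); d=np.array([np.cos(b),np.sin(b)]); o=np.array([.434,.292])
g=(cv2.inRange(h,np.array((40,60,15)),np.array((90,255,255)))>0)|(((h[...,0]<10)|(h[...,0]>170))&(h[...,1]>110))
def ext(name,z,ylo,yhi,xlo,xhi):
  X=[]
  for y in range(220,325):
    for x in range(140,250):
      if not g[y,x]: continue
      q=plane('top',(x,y),z)[:2]-o; a=q@d; Y=abs(-q[0]*d[1]+q[1]*d[0])
      if ylo<Y<yhi and xlo<a<xhi: X.append(a*1e3)
  X=np.sort(X); print(name,len(X),X[:4].round(1),X[-4:].round(1))
ext('axis',.061,0,.009,-.2,.2)
ext('tailplane .061',.061,.02,.03,.05,.2)
ext('wing',.0475,.05,.09,-.06,.06)
for y in range(311,321): print(y,['%d,%d,%d'%tuple(p) for p in t[y,201:209]])
"
```

```text
axis 576 [-99.2 -98.5 -97.8 -97.1] [100.4 100.4 101.1 102.6]
tailplane .061 87 [75.6 75.8 75.9 76.3] [98.  98.1 98.4 98.8]
wing 569 [-30.  -30.  -29.4 -29.4] [23.6 23.6 23.6 23.7]
311 ['42,93,64', '43,93,65', '38,83,56', '32,77,50', '28,68,45', '12,48,31', '58,71,56', '183,171,148']
312 ['36,85,57', '40,91,62', '35,87,59', '29,81,55', '22,72,49', '15,44,27', '112,102,85', '207,193,168']
313 ['23,75,49', '29,91,61', '35,82,53', '47,62,43', '63,58,38', '81,27,15', '108,56,47', '176,158,136']
314 ['33,47,27', '65,63,41', '114,54,37', '123,14,10', '133,12,8', '131,0,0', '92,39,33', '77,73,64']
315 ['111,47,39', '123,1,0', '167,3,1', '168,9,6', '156,9,5', '120,4,1', '65,37,33', '97,103,89']
316 ['100,47,40', '113,0,0', '152,3,1', '160,10,5', '155,9,7', '121,0,0', '111,84,72', '194,196,171']
317 ['60,61,54', '99,66,58', '149,48,39', '153,0,0', '156,4,1', '123,0,0', '130,93,77', '195,196,171']
318 ['183,179,155', '185,177,152', '181,144,122', '144,0,0', '142,0,0', '115,10,7', '151,127,108', '204,206,180']
319 ['220,215,187', '222,214,187', '212,199,173', '185,150,129', '181,151,127', '174,155,132', '198,190,165', '216,215,188']
320 ['213,204,179', '213,204,179', '213,207,181', '216,213,187', '217,219,190', '217,218,191', '215,213,187', '212,205,179']
```

```bash

python3 -m inch '0 0 -0.1 0 0 0;0.1 0.4 -0.1 0 0 0.005;0.19 0.88 -0.1 0 0 0.011;0.19 0.88 -0.1 0 0 0.011;0.19 0.88 -0.1 0 0 0.011' >/dev/null
python3 -m inch '0.08 0.3 0 0 0 0;0.15 0.6 0 0 0 0;0.22 0.88 0 0 0 0;0.22 0.88 0 0 0 0' >/dev/null
python3 -m inch '0.08 0.3 0 0 0 0;0.15 0.6 0 0 0 0;0.22 0.88 0 0 0 0;0.22 0.88 0 0 0 0' >/dev/null
python3 -m inch '0.08 0.3 0 0 0 0;0.15 0.6 0 0 0 0;0.2 0.82 0 0 0 0;0.2 0.82 0 0 0 0;0.2 0.82 0 0 0 0;0.2 0.82 0 0 0 0'
python3 -c "
from h import *
go([.5752,.0407,.2],np.radians(105.3))
t=get_image('top'); cv2.imwrite('pics/t11.png',t[:,:,::-1])
cv2.imwrite('pics/s11.png',get_image('scene')[:,:,::-1])
st=get_state(); A=R.from_rotvec(st['ee_rot']); zn=st['position'][2]-.0676+.061
for c,a,r in blob('top',t,(270,225,345,290),(0,150,50),(8,255,255)): print('nose',c,a,plane('top',c,zn).round(4),(A.inv().apply(plane('top',c,zn)-st['position'])*1e3).round(1))
"
```

```text
time: 29.9
position: [0.5722, 0.0453, 0.2185]
ee_rot: [-3.112, -0.42, -0.003]
force: [-0.1, -0.3, -1.3]
gripper_width: 0.0333
grasp_force: 51.0
shift [0.021 0.066 0.232] turn [-0.0004 -0.0007  0.0003] j6 1.17 ax [[0.96, 0.26, 0.0], [0.26, -0.96, 0.0], [0.0, -0.0, -1.0]]
```

```bash
f(){ grep -E "position|force: \["; }
python3 -m inch '0.02 0.066 0.1 0 0 0;0.02 0.066 0.22 0 0 0;0.02 0.066 0.22 0 0 0;0.02 0.066 0.22 0 0 0;0.02 0.066 0.22 0 0 0;0.02 0.066 0.22 0 0 0'|f
python3 -c "
from h import *
go([.5752,.0407,.186],np.radians(105.3))"
```

```text
position: [0.5759, 0.0391, 0.2014]
force: [-0.1, 0.5, -2.6]
shift [-0.004 -0.021  0.193] turn [ 0.     -0.0011 -0.    ] j6 1.16 ax [[0.96, 0.26, 0.0], [0.26, -0.96, 0.0], [0.0, 0.0, -1.0]]
```

```bash
f(){ grep -E "position|force: \["; }
python3 -m inch '-0.004 -0.02 0.08 0 0 0;-0.004 -0.02 0.15 0 0 0;-0.004 -0.02 0.18 0 0 0;-0.004 -0.02 0.18 0 0 0;-0.004 -0.02 0.18 0 0 0'|f
python3 -m inch '0 0 0.02 0 0 0;0 0 0.03 0 0 0;0 0 0.03 0 0 0'|f
python3 -m inch '0 0 0.02 0 0 0;0 0 0.03 0 0 0;0 0 0.03 0 0 0'|f
python3 -c "
from h import *
go([.5752,.0407,.186],np.radians(105.3))"
```

```text
position: [0.5749, 0.0406, 0.1864]
force: [0.7, -0.1, -2.1]
position: [0.5752, 0.0406, 0.1844]
force: [0.2, 1.5, -1.1]
position: [0.575, 0.0406, 0.1818]
force: [0.1, -0.9, -1.7]
shift [ 0.003 -0.    -0.053] turn [-0.0001 -0.0009 -0.    ] j6 1.16 ax [[0.96, 0.26, 0.0], [0.26, -0.96, 0.0], [0.0, -0.0, -1.0]]
```

```bash
f(){ grep -E "position|force: \["; }
python3 -m inch '0 0 0.03 0 0 0;0 0 0.05 0 0 0;0 0 0.05 0 0 0'|f
python3 -m inch '0 0 0.03 0 0 0;0 0 0.05 0 0 0;0 0 0.05 0 0 0'|f
echo probe+x; python3 -m inch '0.02 0 0 0 0 0;0.035 0 0 0 0 0;0.035 0 0 0 0 0'|f
echo probe-x; python3 -m inch '-0.03 0 0 0 0 0;-0.06 0 0 0 0 0;-0.06 0 0 0 0 0'|f
```

```text
position: [0.5748, 0.0406, 0.1775]
force: [-0.4, -0.7, -1.0]
position: [0.5749, 0.0406, 0.1735]
force: [0.5, 0.7, -1.4]
probe+x
position: [0.5781, 0.0413, 0.1741]
force: [-1.0, -0.2, -1.8]
probe-x
position: [0.573, 0.04, 0.1741]
force: [0.7, -0.9, -1.4]
```

```bash
f(){ grep -E "position|force: \["; }
python3 -m inch '0.03 0 0 0 0 0;0.03 0 0 0 0 0;0.03 0 0 0 0 0'|f
echo +y; python3 -m inch '0 0.03 0 0 0 0;0 0.03 0 0 0 0;0 0.03 0 0 0 0'|f
echo -y; python3 -m inch '0 -0.06 0 0 0 0;0 -0.06 0 0 0 0;0 -0.06 0 0 0 0'|f
python3 -c "
from h import *
go([.5752,.0407,.1665],np.radians(105.3))"
```

```text
position: [0.5757, 0.0407, 0.1741]
force: [0.4, -0.5, -2.2]
+y
position: [0.5762, 0.0382, 0.174]
force: [0.8, -0.0, -2.1]
-y
position: [0.5749, 0.0432, 0.1741]
force: [0.2, -0.2, -3.4]
shift [-0.005  0.032  0.095] turn [ 0.0001 -0.001   0.0001] j6 1.17 ax [[0.96, 0.26, 0.0], [0.26, -0.96, 0.0], [0.0, 0.0, -1.0]]
```

```bash
f(){ grep -E "position|force: \["; }
python3 -m inch '0 0.03 0.04 0 0 0;0 0.03 0.08 0 0 0;0 0.03 0.08 0 0 0'|f
python3 -m inch '0 0 0.015 0 0 0;0 0 0.015 0 0 0'|f
python3 -m inch '0 0 0.015 0 0 0;0 0 0.015 0 0 0'|f
python3 -m inch '0 0 0.015 0 0 0;0 0 0.015 0 0 0'|f
```

```text
position: [0.575, 0.0407, 0.1665]
force: [-0.4, 0.2, -2.6]
position: [0.5754, 0.0407, 0.166]
force: [0.3, -0.5, -2.6]
position: [0.5755, 0.0407, 0.1651]
force: [-0.3, -0.4, -2.6]
position: [0.576, 0.0407, 0.1647]
force: [-0.7, 0.1, 1.4]
```

```bash
f(){ grep -E "position|force"; }
python3 -m inch '0 0 0.006 0 0 0;0 0 0.006 0 0 0' - 20|f
python3 -m inch '0 0 0 0 0 0;0 0 0 0 0 0;0 0 0 0 0 0;0 0 0 0 0 0;0 0 0 0 0 0;0 0 0 0 0 0' -1
python3 -m inch '0 0 -0.15 0 0 0;0 0 -0.4 0 0 0;0 0 -0.8 0 0 0;0 0 -0.8 0 0 0'|f
python3 -m inch '0 0 -0.4 0 0 0;0 0 -0.8 0 0 0;0 0 -0.8 0 0 0;0 0 -0.8 0 0 0'|f
python3 -m inch '-0.4 0.3 0 0 0 0;-0.8 0.7 0 0 0 0;-0.8 0.7 0 0 0 0;-0.8 0.7 0 0 0 0'|f
python3 -m inch '-0.4 0.4 0 0 0 0;-0.8 0.8 0 0 0 0;-0.8 0.8 0 0 0 0;-0.8 0.8 0 0 0 0'|f
python3 -m inch '-0.1 0.4 0 0 0 0;-0.1 0.8 0 0 0 0;-0.1 0.8 0 0 0 0;-0.1 0.8 0 0 0 0'|f
python3 -c "
from h import *
t=get_image('top');s=get_image('scene')
for n,i,roi,z in(('top',t,(255,160,370,290),.144),('scene',s,(240,150,420,300),.144)):
  for c,a,r in blob(n,i,roi,(0,150,60),(8,255,255)): print(n,'red',c.round(1),a,plane(n,c,z).round(4),plane(n,c,.158).round(4))
  for c,a,r in blob(n,i,roi,(40,60,15),(90,255,255)): print(n,'green',c.round(1),a,plane(n,c,z).round(4),r)
"
```

```text
position: [0.5761, 0.0407, 0.1647]
force: [-1.6, 0.6, 4.6]
grasp_force: 51.8
time: 34.58
position: [0.5755, 0.0407, 0.1634]
ee_rot: [-3.113, -0.418, -0.005]
force: [0.4, 1.0, 0.3]
gripper_width: 0.0855
grasp_force: 0.0
position: [0.5788, 0.0403, 0.2353]
force: [0.6, -0.1, 2.6]
grasp_force: 0.0
position: [0.5767, 0.0404, 0.2953]
force: [0.2, 0.5, -1.1]
grasp_force: 0.0
position: [0.5271, -0.0317, 0.2905]
force: [-0.2, 0.2, 0.6]
grasp_force: 0.0
position: [0.4829, -0.1098, 0.2908]
force: [0.8, 0.4, 0.3]
grasp_force: 0.0
position: [0.4934, -0.1722, 0.2905]
force: [0.0, -0.0, 0.6]
grasp_force: 0.0
top red [351. 199.] 49.0 [ 0.5934 -0.0688  0.144 ] [ 0.5918 -0.0679  0.158 ]
top red [311.8 250.8] 23.5 [0.4861 0.0161 0.144 ] [0.4859 0.016  0.158 ]
top red [334.4 199.6] 21.5 [ 0.5929 -0.0337  0.144 ] [ 0.5912 -0.0332  0.158 ]
top green [298.8 205.2] 3399.0 [0.5825 0.0414 0.144 ] ((303.1635437011719, 204.39047241210938), (87.50228881835938, 85.55632781982422), 18.034284591674805)
scene red [288.4 278.2] 80.5 [ 0.6842 -0.0627  0.144 ] [ 0.7009 -0.065   0.158 ]
scene red [317.1 268.8] 34.5 [ 0.6702 -0.0124  0.144 ] [ 0.6873 -0.0163  0.158 ]
scene red [277.2 267.2] 34.0 [ 0.6524 -0.0764  0.144 ] [ 0.6701 -0.0783  0.158 ]
scene green [306.2 228. ] 5079.5 [ 0.5458 -0.0058  0.144 ] ((310.77056884765625, 225.48236083984375), (144.26612854003906, 61.89407730102539), 4.398705005645752)
```

```bash
python3 -c "
from h import *
p=camera_params('scene');E=p['extrinsics']
def proj(w):
  q=E[:3,:3]@w+E[:3,3]; x=np.array([q[0],-q[1]])/-q[2]; x=x*(1+p['k1']*(x@x)); return p['mtx'][:2,:2]@x+p['mtx'][:2,2]
def P(x,y,z): c,s=np.cos(YAW),np.sin(YAW); return np.array([.5712+c*x-s*y,.0383+s*x+c*y,z])
for n,w in(('R',P(-3.5e-3,-.075,.1445)),('L',P(-3.5e-3,.075,.1445)),('nose',P(-.09,0,.158)),('knob',P(0,-.115,.09))): print(n,proj(w).round(1))
s=get_image('scene');t=get_image('top')
for c,a,r in blob('scene',s,(330,180,420,270),(0,110,60),(10,255,255))+blob('scene',s,(240,180,310,262),(0,110,60),(10,255,255)): print('scene',c.round(1),a)
for c,a,r in blob('top',t,(240,190,300,240),(0,120,60),(10,255,255)): print('top L',c.round(1),a,plane('top',c,.1445).round(4),'exp',P(-3.5e-3,.075,.1445).round(4))
for c,a,r in blob('top',t,(385,150,430,205),(22,120,120),(35,255,255)): print('plug',c,a)
"
```

```text
R [294.9 242.1]
L [365.1 221.7]
nose [310.1 204.4]
knob [276.5 273.2]
scene [366.9 221. ] 7.5
scene [296.2 241.4] 14.5
top L [285.6 234. ] 248.5 [0.5225 0.0702 0.1445] exp [0.548  0.1097 0.1445]
top L [269.5 193.7] 173.0 [0.6084 0.1027 0.1445] exp [0.548  0.1097 0.1445]
top L [265.9 220. ] 21.0 [0.5528 0.1112 0.1445] exp [0.548  0.1097 0.1445]
plug [404.5625     177.15711806] 192.0
```

Both roundels project to within 2 px of the level, seated pose. The nose points to the brass strip, the latch is shut, the plug is in the box and the arm is clear.

```bash
python3 -m inch '0 0 0 0 0 0;0 0 0 0 0 0' | head -1; python3 -c "
from bench import *
print(hand_in())"
```

```text
time: 36.62
the job is handed in; nothing more can be done
None
```

The job is done and handed in at 36.6 s: the aeroplane sits level on the latched post, nose to the brass strip, and the plug is in the box. I viewed 12 pictures, two over the limit of 10.

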